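Check the vacuum pump's oil dipstick

TASK

Check the vacuum pump with its dipstick: pick the wiped dipstick up off the drip tray, slide it gently down the pump's sloping filler neck until its collar sits on the mouth, then draw it right out again. Finish while holding it in the gripper for reading: still, level, marked side up, with its tip over the drip tray and a good hand's breadth (about 10 cm or more) above the tray. The dipstick must not touch the bench on the way, and leave the other things on the bench alone.

Things in the scene. Friction and masses are not known exactly. Their poses are not given: they have to be found in the camera images.
- dipstick: Loose dipstick, 60 g, lying across the tray's long rims, grip outside, tip to the robot's left. Yellow grip 44 long x 30 wide x 12 thick (pinch the 30); yellow collar 32 dia x 8; steel blade 10 x 4, 115 long. Origin: middle of the grip, 24 above the bench at the start. +x to the tip, +z = marked side (black lines near tip), up at the start. Along +x: sealing face 30, centre of mass about 50, tip 145.
- stick_seat (a point): Centre of the collar's sealing face on the dipstick, 30 mm along its +x from its origin (moves with it).
- stick_tip (a point): Tip of the dipstick's blade, 145 mm along its +x from its origin (moves with it).
- neck: Filler neck: fixed steel tube sloping up and out of the pump's oil case. Origin: centre of its mouth, 128 above the bench. +z: tube axis, up and out, 37 deg (0.65 rad) above level. Bore 16 dia, flared to 22 at the mouth; rim 31 outside dia; tube 70 long, the case behind it hollow: the 115 blade goes fully in with no resistance and only the collar stops, rigidly, on the rim.
- pump: Vacuum pump, 320 long x 125 wide, fixed, off. Origin: on the bench under the middle of the oil case's end face; +x: the way the neck leans; the pump lies towards -x. Aluminium oil case 100 long, 130 high; behind it a grey motor, black fan cowl and a top handle up to 185 high. The neck's mouth is 55 in front of the end face.
- tray: White enamel drip tray, 180 (x) x 100 (y) x 22 high, walls 4 thick, fixed. Origin: centre of its underside on the bench. The dipstick lies across its two 180 mm rims (along the tray's y).
- oil_bottle: Bystander: grey plastic bottle with red cap, 68 diameter, 170 high, loose. Origin: centre of its underside.
- jar: Bystander: amber jar with white lid, 60 diameter, 85 high, loose. Origin: centre of its underside.
- beaker: Bystander: glass beaker, 68 diameter, 90 high, loose. Origin: centre of its underside.
- flask: Bystander: glass reagent bottle with blue cap, 56 diameter, 120 high, loose. Origin: centre of its underside.
- crucible: Bystander: white porcelain crucible, 56 diameter, 45 high, loose, between the pump and the tray. Origin: centre of its underside.
- spanner: Bystander: steel spanner lying flat, 150 long, loose, beyond the pump's neck. Origin: middle of its underside.
Not all that is in view belongs to the job. There is more than one size of the dipstick; the one meant has the size given above. There is more than one size of the tray; the one meant has the size given above.

How it is judged:
On the way, in this order (a step that is already met when the one before it is completed fails the run):
1. the dipstick is home in the neck: collar on the mouth, in line with the tube (distance between stick_seat and neck below 0.007 m and z of stick_seat in the frame of neck below 0.004 m and angle between the x axis of dipstick and the z axis of neck, either way round below 0.15 rad), for 0.2 s.
2. the dipstick is drawn right out: tip clear of the mouth, held by the fingers (z of stick_tip in the frame of neck above 0.01 m and contact force between dipstick and the fingers above 0.5 N), for 0.1 s.
At the end, for the whole second after the job is handed in: Held in the fingers only, touching nothing else and still; level, marked side up (10 degrees); tip over the tray (10 mm margin), 90 mm or more above the bench. Before that the collar sat on the mouth (4 mm) and it was drawn right out (contact force between dipstick and the fingers above 0.5 N and contact force between dipstick and tray below 0.05 N and contact force between dipstick and pump below 0.05 N and angle between dipstick's own z axis and vertical below 0.17 rad and linear speed of dipstick below 0.02 m/s and angular speed of dipstick below 0.2 rad/s and height (world z) of stick_tip above 0.09 m and x of stick_tip in the frame of tray between -0.1 and 0.1 m and y of stick_tip in the frame of tray between -0.06 and 0.06 m); the arm keeps its last pose, push and grip.
It fails at once if the dipstick drops to the bench (lying on it or its tip down on it) (height (world z) of dipstick below 0.018 m or height (world z) of stick_tip below 0.008 m).
It fails at once if the dipstick is forced against the pump (over 40 N) (contact force between dipstick and pump above 40 N).
It fails at once if a bystander is pushed or knocked over (moved more than 25 mm) (distance of any of oil_bottle, jar, beaker, spanner, crucible, flask from where it was at the start of the episode above 0.025 m).
It also fails if it takes over 53 s, if anything falls off the work surface, if the arm or the gripper's body presses on something with over 40 N, if the wrist force passes 120 N, or if a joint passes its speed limit or range.

ROBOT

A 7-joint arm with a two-finger parallel gripper is mounted at the origin on the work surface. World frame = base frame: x ahead of the robot, y to its left, z up, the work surface at z = 0. Lengths are in m, angles in rad, forces in N, time in s.
With the tool pointing down it reaches from about 0.425 to 1.025 m from the base axis. Payload 9.4 kg.
Tool frame: the origin (TCP) lies midway between the tips of the shut fingers; the grasp point (between the pads) lies 19 mm behind it; z points along the fingers, y is the line along which they close (so a half turn about z gives the same grasp; the last joint's range is limited). The gripper opens to 93 mm and grips with 3 to 60 N. Pads are 15 mm wide; open, the fingers measure 128 mm over their backs; the gripper's body (75 mm by 188 mm) begins 65 mm behind the grasp point.
Start: joints at [-1.426, 0.599, -0.003, 1.599, 0.002, 0.943, -0.08], TCP at [0.159, 0.707, 0.195] pointing down, gripper open.
Joint ranges: [-2.57, 2.57], [-0.35, 1.97], [-1.29, 1.29], [0.11, 2.56], [-1.05, 4.19], [0.11, 1.86], [-2.63, 2.63]. Speed limits (rad/s): [2.22, 2.22, 3.01, 3.01, 3.14, 3.14, 3.14].

INTERFACE

Orientations are given as a unit quaternion [x, y, z, w].
In Python, from rig import env, viewer, job gives the robot as it stands. The module is installed in compiled form; this text tells all that it offers.
- The arm moves only by the shell command python3 -m crank 'ROWS' [FORCE]. ROWS is JSON, a list that holds one entry, the list of rows, each a list of 5 numbers: the opening, from 0 (shut) to 1 (fully open), then the shift along the tool's x, y, z in cm, then the turn about the tool's z in rad. In form: [[[claw, tx, ty, tz, turn], ...]]. A call has 1 to 10 rows; each row is the pose to reach, as a shift and turn from the pose commanded when the call began, along the tool's axes at that moment; what a row does not reach only later rows make up. A row lasts 1/10 s, in which the tool goes at most 50 mm and 8.59 degrees, less where a joint would pass 70% of its speed; a pose out of reach is approached as far as the arm can. A call with a gripper value outside its range is refused whole. The fingers move at their own pace and stop on an object; FORCE is the grip in N (left out, the last holds). Time passes only in rows, so rows that repeat a pose let the fingers close. It gives the time, the measured TCP pose, the force, the opening and the grip force at its end, in the units of the state.
- env.state(): the state, without advancing time (a new reading comes with each control period).
- viewer.capture(name): name is "scene" or "top" or "wrist"; returns the picture (384x512x3 uint8, blue, green, red); there is no depth.
- viewer.camera_params(name): a dict with "fov_y" (degrees; the focal length in pixels is half the picture's height over the tangent of half this angle, whatever the lens; pixels are square), "cx", "cy" (the principal point, pixels), "D" ([k1, k2, p1, p2, k3] as OpenCV has them; the pictures are not rectified), "extrinsics" (4x4, takes a point from camera to world coordinates). Camera axes: x right, y down, z forward; pixel columns grow to the right and rows downward; lengths in m; the calibration is good to about 2 mm. A picture is of the moment at which its call begins: read the wrist's pose just before it. camera_params takes no time and is no camera call; for the wrist camera it gives the pose at the moment of the call.
- job.hand_in(): hands the job in; it is judged then, once.
The state is a dict: "clock": time; "joints": joint angles; "qvel": joint speeds; "joint_efforts": joint torques, N m; "eef_pos": TCP position; "orientation": TCP orientation; "force": force on the tool from outside, world axes, zero at the start; "moment": the same for the moment, N m; "width": opening from 0.0 (shut) to 1.0 (fully open); "gripper_force": force on a finger pad.
Only numpy, scipy, OpenCV 4.12 (cv2) and the standard library are available. Lean on these libraries where they do the work, as an engineer would, in place of code of your own. Each camera call takes 0.05 s, during which the arm holds its last target. There are 200 camera calls.

## Working session

There is one attempt and no reset: what is moved stays moved. The work goes in short steps, Python scripts to look and compute and a shell command to move; the robot and the scene stay as the last step left them, time stands still between calls to the robot, and variables do not carry over. Pictures are saved under pics/ and viewed, at most 10 in all, crops included, and the job is handed in when it is done.

```bash
mkdir -p pics
python3 - <<'E'
from rig import env,viewer
import cv2,numpy as np
s=env.state();print(s)
for n in("scene","top"):
    im=viewer.capture(n);cv2.imwrite(f"pics/{n}0.png",im);p=viewer.camera_params(n);print(n,p)
E
```

```text
{'clock': 0.0, 'joints': array([-1.42569705,  0.60013434, -0.00250962,  1.60011862,  0.00179211,
        0.9429037 , -0.07975099]), 'qvel': array([ 1.01537706e-04,  4.97459513e-04, -8.53038513e-04, -1.49077370e-03,
        8.19629697e-06,  6.69279865e-04, -1.42120559e-06]), 'joint_efforts': array([ 3.01773453e-04, -7.65066862e+01,  1.49747875e+00, -2.52352917e+01,
       -5.23856899e-02,  1.67760003e-02,  1.25392603e-04]), 'eef_pos': array([0.15941426, 0.70672141, 0.19455785]), 'orientation': array([ 1.10635107e-01,  9.93860787e-01, -7.81015939e-04, -8.62999037e-06]), 'force': array([ 0.02395578, -0.66758958,  0.42672329]), 'moment': array([ 0.02509243, -0.0136585 ,  0.01437227]), 'gripper_force': 0.0, 'width': 1.0028699745132454}
scene {'fov_y': 42.046717698017005, 'cx': 256.29051480383566, 'cy': 200.28250201530517, 'D': array([-0.03900368,  0.        ,  0.        ,  0.        ,  0.        ]), 'extrinsics': array([[ 0.569706  ,  0.63247857, -0.52479132,  1.08248095],
       [ 0.82184261, -0.43599833,  0.3667154 , -0.50237781],
       [ 0.00313149, -0.64021583, -0.7681887 ,  0.9483119 ],
       [ 0.        ,  0.        ,  0.        ,  1.        ]])}
top {'fov_y': 49.85670482096559, 'cx': 249.87254087251992, 'cy': 192.57497218899007, 'D': array([-0.09783889,  0.        ,  0.        ,  0.        ,  0.        ]), 'extrinsics': array([[ 0.01130913, -0.99356313,  0.11271385,  0.36949314],
       [-0.99991303, -0.01200164, -0.00546727, -0.09555745],
       [ 0.00678483, -0.11264221, -0.99361245,  1.26200261],
       [ 0.        ,  0.        ,  0.        ,  1.        ]])}
```

View pics/scene0.png

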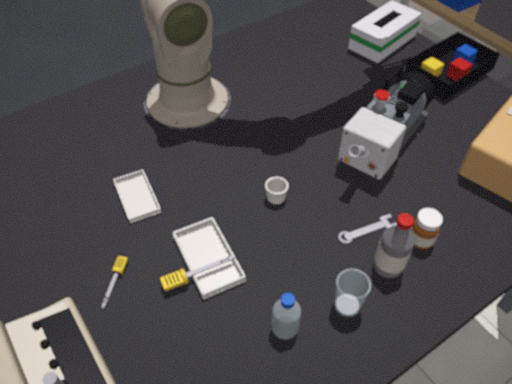

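View pics/top0.png

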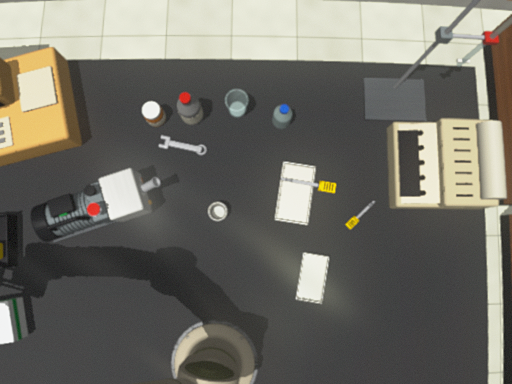

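The scene view shows the pump at about (375,135), with its neck end near (357,152). The right tray and dipstick are at (208,257), grip (174,280). The top view puts the dipstick grip at (327,186), the tray at (295,193) and the neck mouth at about (155,183). The smaller stick (360,215) and smaller tray (312,277) are decoys.

```bash
cat > h.py <<'E'
import cv2,numpy as np
from rig import env,viewer
def cam(p):
    f=192/np.tan(np.radians(p["fov_y"])/2)
    return np.array([[f,0,p["cx"]],[0,f,p["cy"]],[0,0,1]]),np.array(p["D"]),np.array(p["extrinsics"])
def rays(p,px):
    K,D,E=cam(p);u=cv2.undistortPoints(np.array(px,float).reshape(-1,1,2),K,D).reshape(-1,2)
    d=np.c_[u,np.ones(len(u))]@E[:3,:3].T
    return E[:3,3],d/np.linalg.norm(d,axis=1)[:,None]
def plane(p,px,z):
    o,d=rays(p,px);return o+d*((z-o[2])/d[:,2])[:,None]
def tri(p1,a,p2,b):
    o1,d1=rays(p1,[a]);o2,d2=rays(p2,[b]);d1=d1[0];d2=d2[0]
    t=np.linalg.lstsq(np.c_[d1,-d2],o2-o1,rcond=None)[0]
    A=o1+t[0]*d1;B=o2+t[1]*d2;return (A+B)/2,np.linalg.norm(A-B)
def proj(p,X):
    K,D,E=cam(p);R=E[:3,:3].T
    return cv2.projectPoints(np.array(X,float).reshape(-1,3),cv2.Rodrigues(R)[0],-R@E[:3,3],K,D)[0].reshape(-1,2)
def blobs(m,amin=30):
    return sorted([c for c in cv2.findContours(m.astype(np.uint8),cv2.RETR_EXTERNAL,cv2.CHAIN_APPROX_NONE)[0] if cv2.contourArea(c)>amin],key=cv2.contourArea)[::-1]
def yellow(im):
    return cv2.inRange(cv2.cvtColor(im,cv2.COLOR_BGR2HSV),(20,120,100),(35,255,255))
E
python3 - <<'E'
from h import *
im=cv2.imread("pics/top0.png");p=viewer.camera_params("top")
for c in blobs(yellow(im)):
    r=cv2.minAreaRect(c);print("yel",r,plane(p,cv2.boxPoints(r),.03).round(3).tolist(),plane(p,[r[0]],.03).round(3))
w=cv2.inRange(im,(200,200,200),(255,255,255));w[:, :230]=0;w[:130]=0;w[:,350:]=0
w=cv2.morphologyEx(w,cv2.MORPH_CLOSE,np.ones((7,7)))
for c in blobs(w,300):
    r=cv2.minAreaRect(c);print("tray",r[1:],plane(p,cv2.boxPoints(r),.022).round(3).tolist(),plane(p,[r[0]],.022).round(3))
for n,px in(("mouth?",(157,183)),):print(n,plane(p,[px],.128))
s=cv2.imread("pics/scene0.png")
a=cv2.resize(im[150:250,100:220],None,fx=3.3,fy=3.3,interpolation=cv2.INTER_CUBIC)
b=cv2.resize(s[95:195,320:440],None,fx=3.3,fy=3.3,interpolation=cv2.INTER_CUBIC)
cv2.imwrite("pics/neck.png",np.hstack([a,b]))
E
```

```text
yel ((28.196020126342773, 122.04176330566406), (45.8543701171875, 70.12598419189453), 75.46554565429688) [[0.771, 0.741, 0.03], [0.826, 0.515, 0.03], [0.681, 0.465, 0.03], [0.625, 0.686, 0.03]] [[0.725 0.6   0.03 ]]
yel ((34.266807556152344, 60.545143127441406), (17.83038902282715, 36.86425018310547), 79.04593658447266) [[0.951, 0.671, 0.03], [0.972, 0.548, 0.03], [0.911, 0.531, 0.03], [0.89, 0.652, 0.03]] [[0.931 0.6   0.03 ]]
yel ((326.6720275878906, 186.30401611328125), (18.067432403564453, 11.269783973693848), 10.304845809936523) [[0.519, -0.304, 0.03], [0.553, -0.31, 0.03], [0.543, -0.364, 0.03], [0.51, -0.358, 0.03]] [[ 0.531 -0.334  0.03 ]]
yel ((351.7500305175781, 222.25003051757812), (8.485280990600586, 13.435027122497559), 45.0) [[0.418, -0.386, 0.03], [0.447, -0.415, 0.03], [0.429, -0.433, 0.03], [0.4, -0.404, 0.03]] [[ 0.423 -0.409  0.03 ]]
tray ((35.885494232177734, 58.313934326171875), 8.746162414550781) [[0.431, -0.177, 0.022], [0.607, -0.203, 0.022], [0.592, -0.312, 0.022], [0.416, -0.284, 0.022]] [[ 0.511 -0.244  0.022]]
tray ((25.481842041015625, 46.36051559448242), 9.462322235107422) [[0.196, -0.242, 0.022], [0.331, -0.264, 0.022], [0.319, -0.34, 0.022], [0.184, -0.317, 0.022]] [[ 0.258 -0.29   0.022]]
mouth? [[0.52180015 0.1566664  0.128     ]]
```

View pics/neck.png

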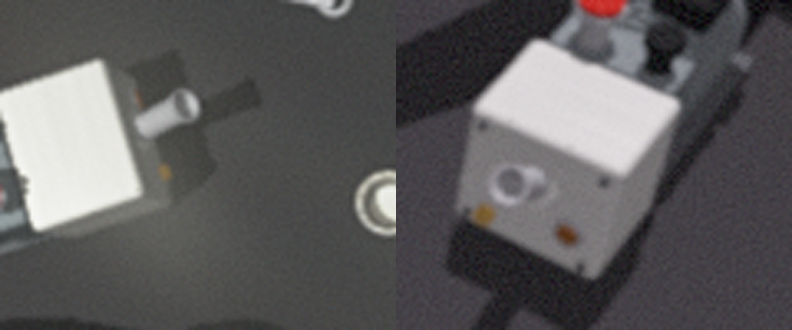

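Left is the top crop: the mouth is at crop (183,106), and the end edge of the case's top face runs (101,60)–(140,194). Right is the scene crop: the mouth is at (513,185). I'll triangulate these.

Run:
```python
from h import *
t=viewer.camera_params("top");s=viewer.camera_params("scene")
m=np.array([183,106])/3.3+[100,150];n=np.array([513-396,185])/3.3+[320,95]
print("mouth",tri(t,m,s,n),plane(t,[m],.128),plane(s,[n],.128))
c=plane(t,np.array([[101,60],[140,194],[33,232],[0,92]])/3.3+[100,150],.13);print(c.round(3))
e=c[1]-c[0];print("width",np.linalg.norm(e));x=np.array([-e[1],e[0]])/np.linalg.norm(e[:2]);print("pump x",x,np.degrees(np.arctan2(x[1],x[0])))
mid=(c[0]+c[1])/2;print("mouth pred",mid[:2]+x*.055,mid[:2]-x*.055)
e2=c[1]-c[2];print(np.degrees(np.arctan2(e2[1],e2[0])))
```

```text
mouth (array([0.52675893, 0.16476845, 0.12438018]), np.float64(0.006794629615521199)) [[0.52421704 0.16109473 0.128     ]] [[0.53054243 0.16518533 0.128     ]]
[[0.562 0.232 0.13 ]
 [0.449 0.194 0.13 ]
 [0.416 0.284 0.13 ]
 [0.534 0.318 0.13 ]]
width 0.11945340587718403
pump x [ 0.31932645 -0.94764477] -71.37780372424878
mouth pred [0.5234605  0.16116528] [0.48833459 0.26540621]
-69.6933101584328
```

```bash
python3 -m crank '[[[1,-46.6,-51.7,-20.5,1.017],[1,-46.6,-51.7,-20.5,1.017],[1,-46.6,-51.7,-20.5,1.017],[1,-46.6,-51.7,-20.5,1.017],[1,-46.6,-51.7,-20.5,1.017],[1,-46.6,-51.7,-20.5,1.017],[1,-46.6,-51.7,-20.5,1.017],[1,-46.6,-51.7,-20.5,1.017],[1,-46.6,-51.7,-20.5,1.017],[1,-46.6,-51.7,-20.5,1.017]]]'
python3 - <<'E'
from h import *
from scipy.spatial.transform import Rotation as R
s=env.state();M=R.from_quat(s["orientation"]).as_matrix();E=viewer.camera_params("wrist")["extrinsics"]
print(s["joints"].round(2),M.round(3),(M.T@(E[:3,3]-s["eef_pos"])).round(3),(M.T@E[:3,:3]).round(3),viewer.camera_params("wrist")["fov_y"])
E
```

```text
clock: 1.1
eef_pos: [0.3948, 0.2871, 0.3372]
orientation: [0.58, 0.814, 0.0, -0.0]
force: [0.9, 0.4, 0.8]
width: 1.001
gripper_force: 0.0
[-1.08  0.16  0.39  1.96 -0.07  1.04 -0.32] [[-0.326  0.945 -0.   ]
 [ 0.945  0.326  0.   ]
 [ 0.    -0.    -1.   ]] [ 0.071 -0.    -0.189] [[-0.    -0.967 -0.255]
 [ 1.    -0.001  0.001]
 [-0.001 -0.255  0.967]] 65.45484916196055
```

```bash
python3 -m crank '[[[1,-26,8,3.5,0],[1,-26,8,3.5,0],[1,-26,8,3.5,0],[1,-26,8,3.5,0],[1,-26,8,3.5,0],[1,-26,8,3.5,0],[1,-26,8,3.5,0],[1,-26,8,3.5,0]]]'
python3 - <<'E'
from h import *
import pickle
p=viewer.camera_params("wrist");im=viewer.capture("wrist");cv2.imwrite("pics/w1.png",im);pickle.dump(p,open("w1.pkl","wb"))
print(proj(p,[[.524,.162,.128]]))
E
```

```text
clock: 1.9
eef_pos: [0.5545, 0.0692, 0.3012]
orientation: [0.581, 0.814, -0.0, -0.0]
force: [-0.2, 1.0, 0.9]
width: 1.0
gripper_force: 0.0
[[259.0670028   88.27032404]]
```

View pics/w1.png

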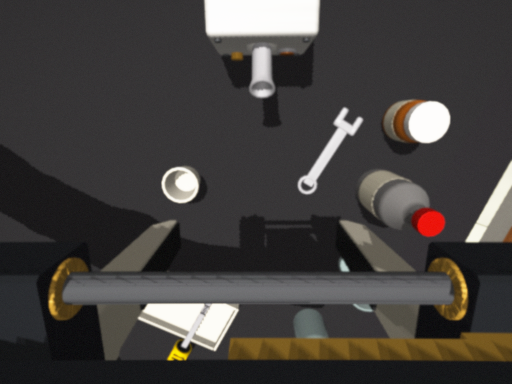

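The wrist view shows the mouth at about (262,88). The tube and case end face are square to the image (edge (207,38)–(318,38)), so the tool heading already matches the neck. I'll measure the rim next.

Run:
```python
from h import *
import pickle
p=pickle.load(open("w1.pkl","rb"));im=cv2.imread("pics/w1.png");g=cv2.cvtColor(im,6)
r=g[40:110,240:290]
for y in range(58,102,2):
    row=g[y,240:290];xs=np.where(row>95)[0]+240
    if len(xs):print(y,xs.min(),xs.max(),end=' | ')
c=cv2.resize(im[20:120,200:330],None,fx=5,fy=5,interpolation=cv2.INTER_CUBIC);cv2.imwrite("pics/w1c.png",c)
print(plane(p,[[262,88]],.128))
for e in([207,38],[318,38]):print(plane(p,[e],.13))
```

```text
58 252 270 | 60 252 270 | 62 252 270 | 64 252 270 | 66 252 271 | 68 252 271 | 70 252 271 | 72 252 271 | 74 252 271 | 76 252 271 | 78 252 271 | 80 252 271 | 82 251 272 | 84 250 273 | 86 250 274 | 88 249 274 | 90 249 273 | 92 250 273 | 94 252 271 | 96 255 268 | [[0.52708491 0.1633676  0.128     ]]
[[0.45330662 0.19240165 0.13      ]]
[[0.56810445 0.23175743 0.13      ]]
```

View pics/w1c.png

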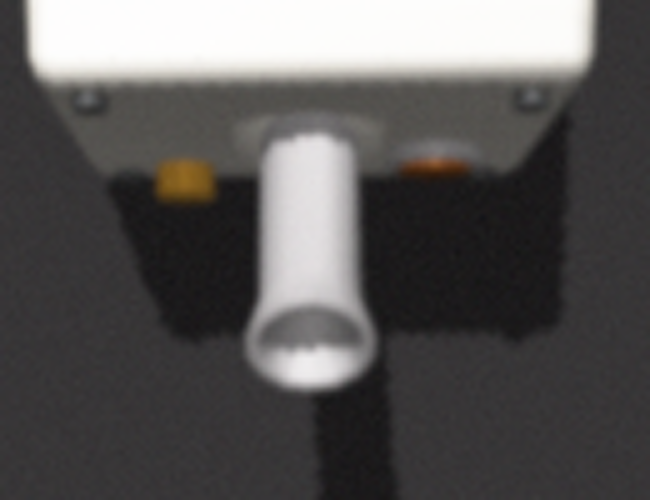

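Refined mouth is about (0.5275, 0.162, 0.128) with insertion heading 109°, which agrees with the end-face prediction. Next is the dipstick.

```bash
python3 -m crank '[[[1,-44.5,-18.9,10,0.47],[1,-44.5,-18.9,10,0.47],[1,-44.5,-18.9,10,0.47],[1,-44.5,-18.9,10,0.47],[1,-44.5,-18.9,10,0.47],[1,-44.5,-18.9,10,0.47],[1,-44.5,-18.9,10,0.47],[1,-44.5,-18.9,10,0.47],[1,-44.5,-18.9,10,0.47],[1,-44.5,-18.9,10,0.47]]]'
python3 -m crank '[[[1,0,0,0,0],[1,0,0,0,0]]]'
python3 - <<'E'
from h import *
import pickle
p=viewer.camera_params("wrist");im=viewer.capture("wrist");cv2.imwrite("pics/w2.png",im);pickle.dump(p,open("w2.pkl","wb"))
for c in blobs(yellow(im)):
    r=cv2.minAreaRect(c);print("yel",r,plane(p,cv2.boxPoints(r),.03).round(4).tolist(),plane(p,[r[0]],.03).round(4))
E
```

```text
clock: 2.95
eef_pos: [0.5216, -0.4134, 0.2014]
orientation: [0.754, 0.657, 0.0, -0.0]
force: [1.1, 0.3, 0.8]
width: 0.998
gripper_force: 0.0
clock: 3.15
eef_pos: [0.5213, -0.4121, 0.2013]
orientation: [0.754, 0.657, 0.0, -0.001]
force: [-0.5, -0.2, 0.8]
width: 0.998
gripper_force: 0.0
yel ((258.5, 102.5), (47.0, 25.0), 90.0) [[0.5227, -0.3038, 0.03], [0.5507, -0.3077, 0.03], [0.5441, -0.3592, 0.03], [0.515, -0.3551, 0.03]] [[ 0.5332 -0.3309  0.03  ]]
yel ((183.4459686279297, 179.1756591796875), (32.31684494018555, 17.902135848999023), 35.53767395019531) [[0.4075, -0.4021, 0.03], [0.4239, -0.3862, 0.03], [0.4511, -0.4135, 0.03], [0.4348, -0.4301, 0.03]] [[ 0.4292 -0.4078  0.03  ]]
```

View pics/w2.png

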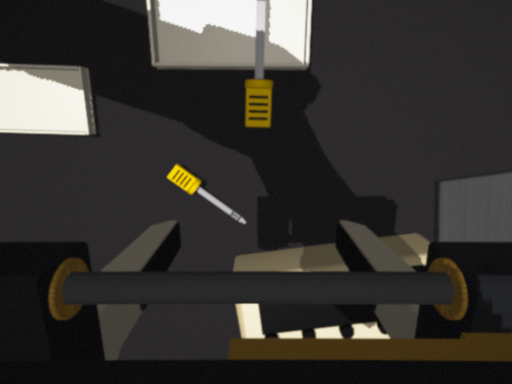

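The wrist view shows the right dipstick at (258,102), 52 mm long including the collar. The blade runs up to (262,0), so its heading is about 80.5°, and the origin is about (0.5326,-0.335). I'll descend with open fingers.

```bash
python3 -m crank '[[[1,4,0.05,0,0.03],[1,7.4,0.05,2,0.03],[1,7.4,0.05,6,0.03],[1,7.4,0.05,10,0.03],[1,7.4,0.05,13.5,0.03],[1,7.4,0.05,16.5,0.03],[1,7.4,0.05,18.5,0.03],[1,7.4,0.05,19.4,0.03],[1,7.4,0.05,19.4,0.03],[1,7.4,0.05,19.4,0.03]]]'
python3 -m crank '[[[0.6,0,0,0,0],[0.4,0,0,0,0],[0.2,0,0,0,0],[0.1,0,0,0,0],[0.1,0,0,0,0],[0.1,0,0,0,0],[0.1,0,0,0,0],[0.1,0,0,0,0]]]' 15
```

```text
clock: 4.2
eef_pos: [0.5327, -0.3391, 0.0088]
orientation: [0.764, 0.646, 0.0, 0.001]
force: [0.5, 0.5, -0.0]
width: 1.001
gripper_force: 0.0
clock: 5.0
eef_pos: [0.5318, -0.3398, 0.0077]
orientation: [0.764, 0.645, -0.0, -0.0]
force: [0.6, 0.1, -0.1]
width: 0.364
gripper_force: 0.0
```

```bash
python3 -m crank '[[[0.1,0,0,0,0],[0.1,0,0,0,0],[0.1,0,0,0,0]]]' 15
python3 -m crank '[[[0.1,0,0,-2,0],[0.1,0,0,-6,0],[0.1,0,0,-10,0],[0.1,0,0,-15,0],[0.1,0,0,-19,0],[0.1,0,0,-20,0],[0.1,0,0,-20,0]]]'
python3 - <<'E'
from h import *
im=viewer.capture("scene");w=viewer.capture("wrist");a=cv2.resize(im[180:330,130:290],None,fx=2,fy=2);b=cv2.resize(w,None,fx=.8,fy=.8);b=b[:300]
cv2.imwrite("pics/l1.png",np.hstack([a[:300],b]))
E
```

```text
clock: 5.3
eef_pos: [0.5318, -0.3397, 0.0077]
orientation: [0.764, 0.645, 0.0, -0.0]
force: [0.6, 0.0, -0.9]
width: 0.122
gripper_force: 0.0
clock: 6.0
eef_pos: [0.5325, -0.34, 0.2093]
orientation: [0.764, 0.645, 0.001, 0.001]
force: [0.4, -0.5, -0.5]
width: 0.098
gripper_force: 0.0
```

View pics/l1.png

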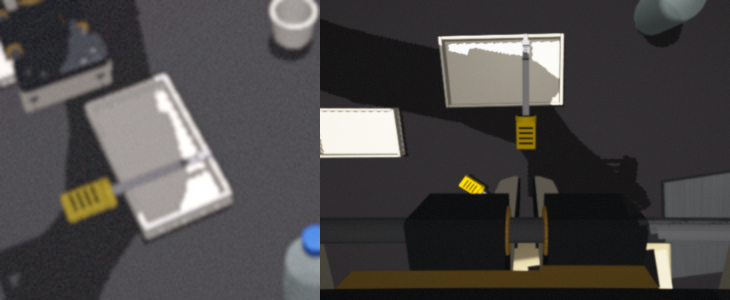

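The left view shows the dipstick still lying across the tray. The right view shows the shut fingers empty and the grip at wrist pixel about (257,165). I'll check where it is relative to the TCP.

Run:
```python
from h import *
t=viewer.camera_params("top");p=viewer.camera_params("wrist");s=env.state();w=viewer.capture("wrist");im=viewer.capture("top");sc=viewer.capture("scene");q=viewer.camera_params("scene")
print(s["eef_pos"],proj(p,[s["eef_pos"]]))
for n,I,P in(("w",w,p),("t",im,t),("s",sc,q)):
  for c in blobs(yellow(I)):
    r=cv2.minAreaRect(c);X=plane(P,[r[0]],.03)[0]
    if X[1]<0: print(n,np.round(r[0],1),np.round(r[1],1),X.round(4),plane(P,cv2.boxPoints(r),.03)[:,:2].round(3).tolist())
    if X[1]<0 and X[0]>.48: c0=(r[0]); globals()[n]=c0
print(tri(p,w,t,t_) if 0 else '')
```

```text
[ 0.53143756 -0.33894368  0.20653335] [[258.29420521 221.5033065 ]]
w [258. 166.] [40. 24.] [ 0.5325 -0.332   0.03  ] [[0.522, -0.305], [0.551, -0.31], [0.543, -0.36], [0.513, -0.355]]
w [189.9 233.3] [30.7 16.8] [ 0.4296 -0.4051  0.03  ] [[0.407, -0.4], [0.423, -0.383], [0.452, -0.41], [0.436, -0.428]]
s [173.9 279.6] [15.6 26.2] [ 0.5356 -0.332   0.03  ] [[0.512, -0.355], [0.521, -0.301], [0.559, -0.309], [0.549, -0.362]]
s [119.5 263.9] [11.7 18. ] [ 0.4344 -0.4104  0.03  ] [[0.438, -0.433], [0.407, -0.403], [0.431, -0.388], [0.461, -0.418]]
```

```bash
python3 -m crank '[[[0.6,0,0,0,0],[0.6,0,0,0,0],[0.6,0,0,0,0],[0.6,0,0,0,0],[0.6,0,0,0,0],[0.6,0,0,0,0],[0.6,0,0,4,0],[0.6,0,0,8,0],[0.6,0,0,12,0],[0.6,0,0,15,0]]]' 15
python3 -m crank '[[[0.6,0,0,3,0],[0.6,0,0,4.9,0],[0.6,0,0,5,0],[0.45,0,0,5,0],[0.45,0,0,5,0],[0.45,0,0,5,0]]]' 15
python3 - <<'E'
from h import *
w=viewer.capture("wrist");s=viewer.capture("scene")
cv2.imwrite("pics/d1.png",np.hstack([cv2.resize(w[60:360,100:420],None,fx=1.25,fy=1.25),cv2.resize(s[190:330,130:270],(400,375),interpolation=cv2.INTER_CUBIC)]))
E
```

```text
clock: 7.25
eef_pos: [0.5314, -0.3392, 0.0556]
orientation: [0.764, 0.645, -0.0, -0.001]
force: [-0.2, 0.4, -0.4]
width: 0.598
gripper_force: 0.0
clock: 7.85
eef_pos: [0.5326, -0.3401, 0.009]
orientation: [0.764, 0.645, 0.0, 0.001]
force: [-0.1, -0.4, -0.4]
width: 0.456
gripper_force: 0.0
```

View pics/d1.png

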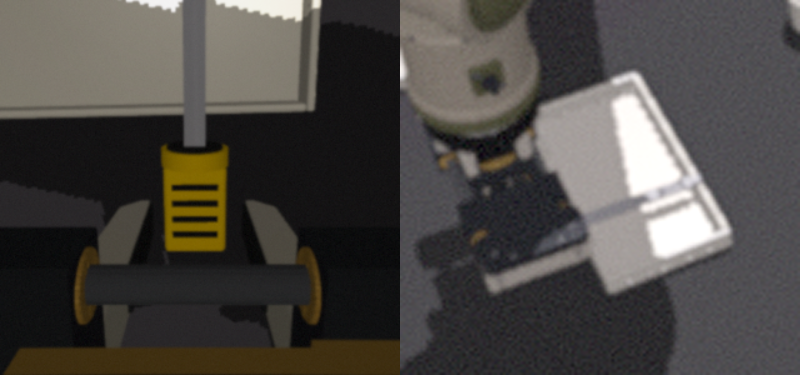

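The left wrist crop shows the fingers straddling the grip, which spans crop rows 165–250 with fingertips near row 205. I'll close from here and watch the width.

```bash
python3 -m crank '[[[0.3,0,0,0,0],[0.3,0,0,0,0],[0.3,0,0,0,0]]]' 15
python3 -m crank '[[[0.25,0,0,0,0],[0.25,0,0,0,0]]]' 15
python3 - <<'E'
from h import *
w=viewer.capture("wrist");p=viewer.camera_params("wrist")
for c in blobs(yellow(w)):
    r=cv2.minAreaRect(c);print(r,plane(p,cv2.boxPoints(r),.03)[:,:2].round(4).tolist())
E
```

```text
clock: 8.25
eef_pos: [0.5319, -0.3397, 0.0079]
orientation: [0.764, 0.645, 0.0, 0.0]
force: [0.1, -0.2, -0.1]
width: 0.305
gripper_force: 0.0
clock: 8.45
eef_pos: [0.5318, -0.3398, 0.0077]
orientation: [0.764, 0.645, -0.0, -0.0]
force: [-0.2, 0.0, 0.1]
width: 0.249
gripper_force: 0.0
((256.5, 221.5), (79.0, 49.0), 90.0) [[0.5223, -0.3053], [0.5499, -0.31], [0.5425, -0.3591], [0.5129, -0.3541]]
```

Run:
```python
from h import *
w=viewer.capture("wrist")
g=(255*(w/255.)**.5).astype(np.uint8)
cv2.imwrite("pics/d2.png",cv2.resize(g[150:350,160:360],(600,600),interpolation=cv2.INTER_CUBIC))
```

```text
(no output)
```

View pics/d2.png

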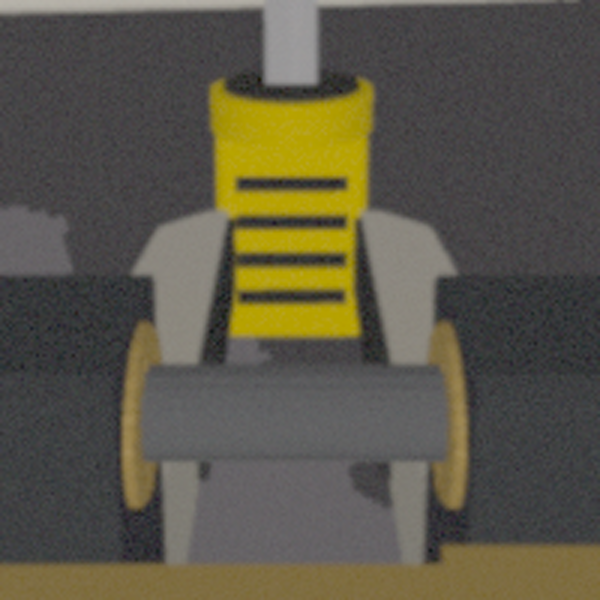

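The crop shows the finger pads beside or overlapping the grip (visible yellow 230–360 between the pads, 215–370 ahead of them), yet no contact force is reported. I'll test how the overlap changes with opening, from measured pixels only.

```bash
cat > wd.py <<'E'
from h import *
w=viewer.capture("wrist");y=yellow(w);s=env.state();p=viewer.camera_params("wrist")
print("w",s["width"],"F",s["gripper_force"],s["eef_pos"].round(4),s["force"].round(2))
for c in blobs(y):
    if abs(c[:,0,0].mean()-257)<40:
        print(cv2.boundingRect(c),end=' ')
        for r in range(c[:,0,1].min(),c[:,0,1].max()+1,6):
            xs=np.where(y[r,200:320])[0]+200;print((r,xs.min(),xs.max()) if len(xs) else r,end=' ')
        print()
E
python3 -m crank '[[[0.32,0,0,0,0],[0.32,0,0,0,0],[0.32,0,0,0,0]]]' 30; python3 wd.py
python3 -m crank '[[[0.15,0,0,0,0],[0.15,0,0,0,0],[0.15,0,0,0,0]]]' 30; python3 wd.py
```

```text
clock: 8.85
eef_pos: [0.5318, -0.3397, 0.0077]
orientation: [0.764, 0.645, 0.0, -0.0]
force: [0.4, 0.5, 0.1]
width: 0.322
gripper_force: 0.0
w 0.3183735559557363 F 0.0 [ 0.5318 -0.3398  0.0077] [-0.07 -0.31  1.54]
(232, 182, 50, 80) (182, np.int64(279), np.int64(281)) (188, np.int64(232), np.int64(281)) (194, np.int64(233), np.int64(280)) (200, np.int64(232), np.int64(281)) (206, np.int64(233), np.int64(281)) (212, np.int64(233), np.int64(281)) (218, np.int64(233), np.int64(281)) (224, np.int64(234), np.int64(281)) (230, np.int64(234), np.int64(280)) (236, np.int64(234), np.int64(280)) (242, np.int64(234), np.int64(280)) (248, np.int64(234), np.int64(280)) (254, np.int64(234), np.int64(280)) (260, np.int64(234), np.int64(279)) 
clock: 9.2
eef_pos: [0.5319, -0.3397, 0.0077]
orientation: [0.764, 0.645, 0.0, 0.0]
force: [-0.5, -0.7, 0.8]
width: 0.159
gripper_force: 0.0
w 0.15749214374798143 F 0.0 [ 0.5318 -0.3397  0.0077] [-0.3   0.38 -0.32]
(232, 182, 50, 39) (182, np.int64(281), np.int64(281)) (188, np.int64(232), np.int64(281)) (194, np.int64(233), np.int64(280)) (200, np.int64(233), np.int64(281)) (206, np.int64(233), np.int64(281)) (212, np.int64(233), np.int64(281)) (218, np.int64(233), np.int64(281)) 
(245, 252, 26, 10) (252, np.int64(246), np.int64(269)) (258, np.int64(245), np.int64(270)) 
(246, 227, 24, 7) (227, np.int64(247), np.int64(269)) (233, np.int64(247), np.int64(268)) 
(246, 240, 24, 6) (240, np.int64(246), np.int64(269))
```

The visible yellow narrows as the fingers close, with no force. The gap per unit of opening (1.65 px/mm) puts the fingertips at about 182 mm camera depth, roughly 19 mm short of the reported TCP. So the tips are passing just above the grip. I'll open and go lower in small steps, watching the force.

```bash
python3 -m crank '[[[0.5,0,0,0,0],[0.5,0,0,0,0],[0.5,0,0,0,0],[0.5,0,0,0,0],[0.5,0,0,0,0],[0.5,0,0,0.3,0],[0.5,0,0,0.6,0],[0.5,0,0,0.6,0]]]' 15; python3 wd.py
python3 -m crank '[[[0.28,0,0,0,0],[0.28,0,0,0,0],[0.28,0,0,0,0]]]' 15; python3 wd.py
```

```text
clock: 10.05
eef_pos: [0.5316, -0.3395, 0.0011]
orientation: [0.764, 0.645, -0.0, -0.0]
force: [-0.1, -0.1, -0.5]
width: 0.498
gripper_force: 0.0
w 0.49847989761641476 F 0.0 [ 0.5316 -0.3397  0.0014] [-0.68 -0.08  1.11]
(232, 185, 52, 82) (185, np.int64(232), np.int64(282)) (191, np.int64(232), np.int64(283)) (197, np.int64(232), np.int64(282)) (203, np.int64(232), np.int64(282)) (209, np.int64(232), np.int64(282)) (215, np.int64(232), np.int64(282)) (221, np.int64(232), np.int64(282)) (227, np.int64(233), np.int64(282)) (233, np.int64(233), np.int64(282)) (239, np.int64(233), np.int64(282)) (245, np.int64(233), np.int64(282)) (251, np.int64(233), np.int64(281)) (257, np.int64(233), np.int64(281)) (263, np.int64(234), np.int64(281)) 
clock: 10.4
eef_pos: [0.5319, -0.3398, 0.0018]
orientation: [0.764, 0.645, 0.0, 0.0]
force: [-0.1, -0.3, 0.5]
width: 0.32
gripper_force: 15.0
w 0.3185639770481312 F 14.988567531108856 [ 0.5319 -0.3398  0.0018] [ 0.3   0.21 -0.02]
(232, 185, 52, 82) (185, np.int64(232), np.int64(282)) (191, np.int64(232), np.int64(282)) (197, np.int64(233), np.int64(281)) (203, np.int64(232), np.int64(282)) (209, np.int64(232), np.int64(282)) (215, np.int64(233), np.int64(282)) (221, np.int64(233), np.int64(282)) (227, np.int64(233), np.int64(282)) (233, np.int64(234), np.int64(282)) (239, np.int64(234), np.int64(282)) (245, np.int64(234), np.int64(282)) (251, np.int64(234), np.int64(282)) (257, np.int64(234), np.int64(282)) (263, np.int64(234), np.int64(281))
```

Contact: it holds 15 N at 0.319 (30 mm), so the effective fingertips sit about 25 mm behind the reported TCP. I'll open, go 12 mm deeper for a full pad overlap and re-grip.

```bash
python3 -m crank '[[[0.5,0,0,0,0],[0.5,0,0,0,0],[0.5,0,0,0.3,0],[0.5,0,0,0.6,0],[0.5,0,0,0.8,0],[0.5,0,0,0.8,0]]]' 15
python3 -m crank '[[[0.5,0,0,0.2,0],[0.5,0,0,0.4,0],[0.2,0,0,0.4,0],[0.2,0,0,0.4,0],[0.2,0,0,0.4,0],[0.2,0,0,0.4,0]]]' 15
python3 -m crank '[[[0.2,0,0,-1,0],[0.2,0,0,-4,0],[0.2,0,0,-8,0],[0.2,0,0,-12,0],[0.2,0,0,-16,0],[0.2,0,0,-20,0],[0.2,0,0,-22,0],[0.2,0,0,-22,0]]]'; python3 wd.py
```

```text
clock: 11.05
eef_pos: [0.5316, -0.3396, -0.0067]
orientation: [0.764, 0.645, -0.0, -0.0]
force: [0.5, 0.5, -0.2]
width: 0.496
gripper_force: 0.0
clock: 11.65
eef_pos: [0.5319, -0.3398, -0.0102]
orientation: [0.764, 0.645, 0.0, 0.0]
force: [-0.2, -0.7, -0.4]
width: 0.32
gripper_force: 15.0
clock: 12.45
eef_pos: [0.5328, -0.3408, 0.2136]
orientation: [0.764, 0.645, 0.001, 0.003]
force: [0.4, 0.6, 0.1]
width: 0.319
gripper_force: 15.0
w 0.31734249928889674 F 14.984438717365265 [ 0.5322 -0.34    0.2115] [-0.36 -0.42 -0.32]
(228, 184, 59, 88) (184, np.int64(230), np.int64(284)) (190, np.int64(228), np.int64(286)) (196, np.int64(228), np.int64(286)) (202, np.int64(229), np.int64(285)) (208, np.int64(230), np.int64(285)) (214, np.int64(230), np.int64(285)) (220, np.int64(230), np.int64(285)) (226, np.int64(230), np.int64(285)) (232, np.int64(200), np.int64(284)) (238, np.int64(231), np.int64(284)) (244, np.int64(231), np.int64(284)) (250, np.int64(231), np.int64(284)) (256, np.int64(231), np.int64(284)) (262, np.int64(231), np.int64(284)) (268, np.int64(232), np.int64(284))
```

```bash
cat > pitch.py <<'E'
from h import *
from scipy.spatial.transform import Rotation as R
p=viewer.camera_params("wrist");s=env.state();w=viewer.capture("wrist")
M=R.from_quat(s["orientation"]).as_matrix();T=s["eef_pos"]
def pt(th,a,v=0.0):  # a along stick from origin, v above axis, pivot = tool axis, 34 mm behind TCP
    a=a+.005;return T+M@np.array([a*np.cos(th)+v*np.sin(th),0,-.034+a*np.sin(th)-v*np.cos(th)])
y=yellow(w);c=[c for c in blobs(y) if abs(c[:,0,0].mean()-257)<40][0]
r0,r1=c[:,0,1].min(),c[:,0,1].max()
print("F",s["gripper_force"],"w",round(s["width"],3),T.round(4),"yellow rows",r0,r1)
g=cv2.cvtColor(w,6).astype(int);print("col258 prof",g[0:r0:4,256:261].mean(1).round().tolist())
for d in range(-5,61,5):
    th=np.radians(d);q=proj(p,[pt(th,.145,.002),pt(th,.03,.016),pt(th,-.022,.006)]);print(d,q[:,1].round().tolist(),end='; ')
cv2.imwrite("pics/pw.png",w);cv2.imwrite("pics/ps.png",viewer.capture("scene"))
print()
E
python3 pitch.py
python3 -m crank '[[[0.2,0,0,0,0],[0.2,0,0,0,0],[0.2,0,0,0,0]]]' 5; python3 pitch.py
```

```text
F 14.984438717365265 w 0.317 [ 0.5322 -0.34    0.2115] yellow rows 184 271
col258 prof [239.0, 98.0, 225.0, 63.0, 241.0, 242.0, 241.0, 242.0, 242.0, 242.0, 242.0, 242.0, 243.0, 242.0, 243.0, 243.0, 243.0, 243.0, 243.0, 243.0, 243.0, 243.0, 243.0, 242.0, 242.0, 242.0, 242.0, 242.0, 236.0, 196.0, 159.0, 126.0, 125.0, 125.0, 124.0, 124.0, 125.0, 125.0, 125.0, 124.0, 124.0, 123.0, 124.0, 124.0, 124.0, 123.0]
-5 [-103.0, 194.0, 275.0]; 0 [-83.0, 190.0, 276.0]; 5 [-64.0, 185.0, 276.0]; 10 [-46.0, 182.0, 276.0]; 15 [-28.0, 179.0, 276.0]; 20 [-11.0, 177.0, 276.0]; 25 [5.0, 176.0, 275.0]; 30 [21.0, 175.0, 275.0]; 35 [36.0, 174.0, 273.0]; 40 [51.0, 174.0, 272.0]; 45 [65.0, 175.0, 270.0]; 50 [79.0, 176.0, 268.0]; 55 [93.0, 178.0, 266.0]; 60 [106.0, 180.0, 264.0]; 
clock: 12.9
eef_pos: [0.5314, -0.3397, 0.2089]
orientation: [0.764, 0.645, -0.0, -0.001]
force: [-0.2, 0.4, -0.2]
width: 0.323
gripper_force: 5.0
F 4.999956339597702 w 0.323 [ 0.5314 -0.3397  0.2089] yellow rows 184 271
col258 prof [187.0, 171.0, 232.0, 94.0, 215.0, 70.0, 238.0, 238.0, 239.0, 240.0, 240.0, 241.0, 241.0, 242.0, 242.0, 243.0, 243.0, 243.0, 244.0, 244.0, 245.0, 245.0, 245.0, 245.0, 245.0, 245.0, 227.0, 202.0, 131.0, 130.0, 131.0, 130.0, 131.0, 131.0, 132.0, 130.0, 130.0, 131.0, 129.0, 129.0, 130.0, 128.0, 129.0, 128.0, 127.0, 128.0]
-5 [-103.0, 194.0, 275.0]; 0 [-83.0, 190.0, 276.0]; 5 [-64.0, 185.0, 276.0]; 10 [-46.0, 182.0, 276.0]; 15 [-28.0, 179.0, 276.0]; 20 [-11.0, 177.0, 276.0]; 25 [5.0, 175.0, 275.0]; 30 [21.0, 175.0, 275.0]; 35 [36.0, 174.0, 273.0]; 40 [51.0, 174.0, 272.0]; 45 [65.0, 175.0, 270.0]; 50 [79.0, 176.0, 268.0]; 55 [93.0, 178.0, 266.0]; 60 [106.0, 180.0, 264.0];
```

```bash
cat > pm.py <<'E'
# pitch from the black marks: ray of each mark row cut with the stick's vertical plane
import sys
from h import *
from scipy.spatial.transform import Rotation as R
A=[float(x) for x in sys.argv[1:]]
def run(w,p,s):
    M=R.from_quat(s["orientation"]).as_matrix();T=s["eef_pos"];P=T+M@[0,0,-.034]
    g=cv2.cvtColor(w,6)[:,250:268].astype(float)
    # blade column per row: median position of mid-bright steel is near the image centre; use it directly
    v=np.array([np.sort(r[4:13])[4] for r in g]);d=[i for i in range(1,150) if v[i]<120 and v[i]<=v[i-1] and v[i]<v[i+1] and max(v[max(0,i-4):i+5])-v[i]>40]
    for i in d:
        o,dr=rays(p,[[258.5,i]]);n=M[:,1];t=((P-o)@n)/(dr[0]@n);X=o+t*dr[0]
        q=M.T@(X-P);print("mark row",i,round(v[i]),"in plane x %.1f down %.1f mm"%(q[0]*1e3,q[2]*1e3))
        q=M.T@(o-P);u=M.T@dr[0]
        # for a given distance from pivot solve for the far intersection
        for a in A:
            a=a/1e3+.005;b=q@u;c=q@q-a*a;D=b*b-c
            if D>0:
                for t in(-b-D**.5,-b+D**.5):
                    Y=q+t*u;print("   a",round((a-.005)*1e3),"pitch %.1f"%np.degrees(np.arctan2(Y[2],Y[0])),end='')
        print()
if __name__=="__main__":
    s=env.state();print("F",s["gripper_force"],s["eef_pos"].round(4),s["clock"]);p=viewer.camera_params("wrist");run(viewer.capture("wrist"),p,s)
E
python3 - <<'E'
from h import *
c=cv2.imread("pics/l1.png",0)[:,320:];print(c[25:75,203:212].mean(1).round().tolist())
# stick lying level, TCP (.5318,-.3393,.2075)
p=viewer.camera_params("wrist");s=env.state();E=p["extrinsics"].copy();E[:3,3]+=np.array([.5316,-.3392,.2068])-s["eef_pos"];p["extrinsics"]=E
for r in range(30,75,3):
    X=plane(p,[[258,r/.8]],.026)[0];print(r,round(1e3*np.hypot(X[0]-.5326,X[1]+.335),1),end='; ')
E
python3 pm.py
```

```text
[45.0, 46.0, 46.0, 46.0, 46.0, 46.0, 46.0, 50.0, 93.0, 188.0, 232.0, 224.0, 190.0, 167.0, 178.0, 200.0, 209.0, 211.0, 211.0, 192.0, 157.0, 170.0, 184.0, 193.0, 193.0, 189.0, 187.0, 157.0, 132.0, 118.0, 117.0, 114.0, 109.0, 96.0, 94.0, 115.0, 124.0, 125.0, 126.0, 125.0, 125.0, 125.0, 126.0, 125.0, 125.0, 125.0, 125.0, 125.0, 125.0, 125.0]
30 147.6; 33 143.8; 36 140.0; 39 136.1; 42 132.2; 45 128.3; 48 124.4; 51 120.4; 54 116.4; 57 112.4; 60 108.4; 63 104.3; 66 100.2; 69 96.1; 72 91.9; F 4.999938458204269 [ 0.5316 -0.3397  0.2092] 13.0
mark row 5 101 in plane x 120.6 down 8.3 mm

mark row 12 93 in plane x 117.5 down 8.1 mm

mark row 19 53 in plane x 114.5 down 7.9 mm
```

```bash
cat > pf.py <<'E'
from h import *
w=viewer.capture("wrist");s=env.state();cv2.imwrite("pics/pw.png",w);g=cv2.cvtColor(w,6)
print("F",round(s["gripper_force"],2),round(s["width"],3),s["eef_pos"].round(4),s["clock"]);print(g[0:110:2,257:260].mean(1).round().astype(int).tolist())
y=yellow(w);c=[c for c in blobs(y) if abs(c[:,0,0].mean()-257)<40][0];print(c[:,0,1].min(),c[:,0,1].max())
E
python3 pf.py
python3 -m crank '[[[0.2,0,0,0,0],[0.2,0,0,0,0]]]' 3; python3 pf.py
```

```text
F 5.0 0.321 [ 0.5317 -0.3398  0.2095] 13.1
[188, 233, 171, 131, 232, 220, 92, 226, 216, 55, 71, 227, 239, 239, 239, 239, 239, 240, 240, 240, 240, 241, 241, 241, 241, 241, 242, 242, 242, 242, 243, 243, 244, 244, 244, 245, 245, 245, 244, 245, 245, 245, 245, 245, 245, 245, 245, 245, 245, 246, 245, 245, 243, 240, 237]
184 271
clock: 13.3
eef_pos: [0.5318, -0.3397, 0.2097]
orientation: [0.764, 0.645, 0.0, 0.0]
force: [-0.6, 0.2, -0.8]
width: 0.324
gripper_force: 3.0
F 3.0 0.324 [ 0.5318 -0.3397  0.2097] 13.35
[56, 57, 55, 57, 57, 56, 57, 57, 57, 58, 57, 58, 58, 57, 59, 58, 59, 58, 58, 57, 64, 144, 248, 206, 118, 150, 183, 238, 211, 208, 206, 157, 104, 105, 129, 110, 121, 135, 139, 152, 179, 181, 196, 193, 208, 215, 213, 228, 223, 190, 159, 131, 125, 124, 123]
178 271
```

At 3 N it pivots: the tip is now in view at row 42, which is about 37°. Clamp now.

```bash
python3 -m crank '[[[0.1,0,0,0,0]]]' 40; python3 pf.py
```

```text
clock: 13.45
eef_pos: [0.5318, -0.3398, 0.2097]
orientation: [0.764, 0.645, -0.0, 0.0]
force: [0.1, -0.3, -1.0]
width: 0.318
gripper_force: 40.0
F 40.0 0.324 [ 0.5318 -0.3397  0.2097] 13.5
[56, 56, 55, 56, 55, 55, 56, 56, 56, 56, 55, 55, 57, 56, 57, 56, 56, 56, 57, 58, 55, 148, 252, 217, 112, 169, 217, 254, 254, 254, 254, 254, 254, 254, 252, 199, 182, 182, 182, 182, 181, 181, 181, 180, 180, 179, 179, 178, 179, 178, 175, 137, 111, 110, 107]
182 271
```

Run:
```python
from h import *
w=viewer.capture("wrist");s=viewer.capture("scene")
cv2.imwrite("pics/v10.png",np.hstack([cv2.resize(w[100:300,160:360],(400,400)),cv2.resize(s[110:310,80:280],(400,400),interpolation=cv2.INTER_CUBIC)]))
```

```text
(no output)
```

View pics/v10.png

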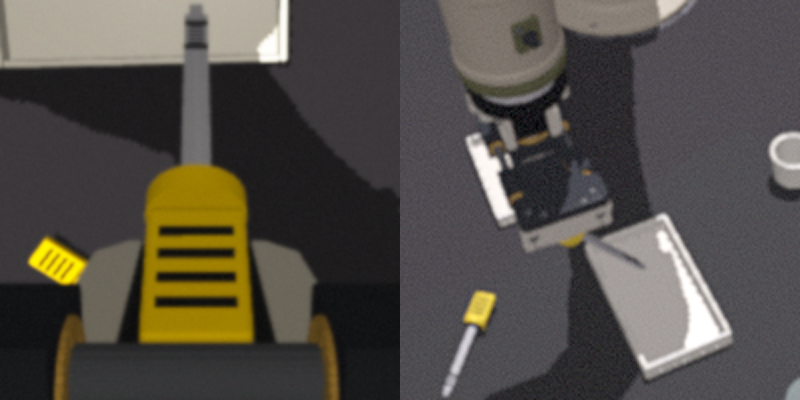

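The wrist crop (left) shows the stick still held, with its tip at full-frame (257.5,102.5). In the scene crop the tip is at full-frame (201,243). My pivot model gives about 58°, so I'll check it by triangulation.

```bash
python3 - <<'E'
from h import *
from scipy.spatial.transform import Rotation as R
p=viewer.camera_params("wrist");s=env.state();q=viewer.camera_params("scene")
M=R.from_quat(s["orientation"]).as_matrix();T=s["eef_pos"];P=T+M@[0,0,-.034]
X,e=tri(p,(257.5,102.5),q,(201,243));v=M.T@(X-P);print(s["orientation"],X,e,v,np.linalg.norm(v),np.degrees(np.arctan2(v[2],v[0])))
# tray far rim: project corners from the first top picture is rough; measure far rim from stored wrist frame (pw.png)
w=cv2.imread("pics/l1.png")[:, 320:]
E
grep -n . /dev/null
python3 - <<'E'
from h import *
# tray outline in w2 & l1: rows of far rim in l1 (stick level, TCP .2068): px row 34/.8 at z .022
p=viewer.camera_params("wrist");s=env.state();E=p["extrinsics"].copy();E[:3,3]+=np.array([.5316,-.3392,.2068])-s["eef_pos"];p["extrinsics"]=E
for a in([440,38],[563,34],[447,106],[562,104]):print(a,plane(p,[[(a[0]-320)/.8,a[1]/.8]],.022)[0].round(4))
E
```

```text
[7.63934060e-01 6.45294312e-01 4.07285998e-05 1.92131887e-05] [ 0.54450331 -0.26170875  0.11829641] 0.0007544579365884924 [ 0.07901969 -0.00052752  0.12544419] 0.14825867266210624 57.792389762801754
[440, 38] [ 0.434  -0.1784  0.022 ]
[563, 34] [ 0.6079 -0.2024  0.022 ]
[447, 106] [ 0.4197 -0.2725  0.022 ]
[562, 104] [ 0.5939 -0.299   0.022 ]
```

The triangulated length is 148 mm (expected 150) at 57.8°, so the model holds. I'll use the tray's far rim to push the blade up to 37°, gripping at 20 N.

```bash
python3 -m crank '[[[0.1,4,0,4.5,0],[0.1,7.05,0,8.5,0],[0.1,7.05,0,9.6,0],[0.1,7.05,0,10.05,0],[0.1,6.4,0,10.55,0],[0.1,5.67,0,11.04,0],[0.1,5.0,0,11.6,0],[0.1,4.4,0,12.19,0],[0.1,3.85,0,12.85,0],[0.1,3.29,0,13.49,0]]]' 20
python3 -m crank '[[[0.1,0,0,0,0],[0.1,0,0,-2,0],[0.1,0,0,-6,0],[0.1,0,0,-11,0],[0.1,0,0,-13,0],[0.1,0,0,-13,0]]]'; python3 pf.py
```

```text
clock: 14.6
eef_pos: [0.5373, -0.3085, 0.0746]
orientation: [0.764, 0.645, 0.0, 0.0]
force: [0.9, 0.9, 0.5]
width: 0.321
gripper_force: 20.0
clock: 15.2
eef_pos: [0.5387, -0.3083, 0.2081]
orientation: [0.764, 0.645, 0.001, 0.002]
force: [0.1, 0.3, -0.9]
width: 0.322
gripper_force: 20.0
F 20.0 0.319 [ 0.5379 -0.3074  0.206 ] 15.25
[85, 85, 85, 84, 85, 85, 86, 85, 84, 87, 85, 86, 86, 85, 85, 87, 87, 86, 87, 166, 253, 253, 254, 254, 253, 253, 249, 102, 176, 175, 193, 234, 203, 242, 216, 228, 201, 114, 240, 253, 254, 253, 254, 254, 254, 254, 254, 254, 254, 254, 254, 254, 254, 254, 254]
332 359
```

```bash
python3 -m crank '[[[0.1,33.5,-2,0,-0.5],[0.1,33.5,-2,0,-0.5],[0.1,33.5,-2,0,-0.5],[0.1,33.5,-2,0,-0.5],[0.1,33.5,-2,0,-0.5],[0.1,33.5,-2,0,-0.5],[0.1,33.5,-2,0,-0.5],[0.1,33.5,-2,0,-0.5],[0.1,33.5,-2,0,-0.5],[0.1,33.5,-2,0,-0.5]]]'; python3 pf.py
python3 - <<'E'
from h import *
s=env.state();print(s["orientation"],s["joints"].round(2));w=cv2.imread("pics/pw.png",0);print([w[r,252:264].tolist() for r in range(28,60,4)])
E
```

```text
clock: 16.25
eef_pos: [0.573, 0.0248, 0.204]
orientation: [0.581, 0.814, -0.001, -0.0]
force: [-0.7, -0.3, -0.5]
width: 0.318
gripper_force: 20.0
F 20.0 0.323 [0.5731 0.0246 0.2043] 16.3
[135, 119, 132, 132, 132, 134, 134, 134, 134, 139, 197, 245, 246, 245, 242, 199, 106, 35, 34, 126, 240, 243, 242, 242, 241, 241, 233, 86, 187, 183, 189, 202, 157, 210, 175, 187, 160, 87, 208, 242, 242, 242, 242, 243, 243, 243, 243, 243, 243, 243, 243, 244, 244, 244, 244]
332 359
[ 5.81465120e-01  8.13571117e-01 -5.79765119e-04 -1.27759895e-04] [-0.49  0.44  0.5   1.96 -0.29  0.81  0.5 ]
[[207, 225, 232, 237, 239, 240, 241, 241, 241, 240, 238, 236], [54, 64, 70, 78, 87, 100, 108, 109, 101, 102, 94, 86], [34, 34, 35, 32, 32, 32, 34, 34, 33, 31, 32, 28], [68, 123, 212, 235, 238, 239, 239, 239, 238, 231, 169, 80], [67, 127, 215, 237, 240, 241, 242, 242, 241, 232, 175, 85], [213, 229, 236, 238, 239, 240, 240, 240, 239, 237, 233, 229], [218, 230, 231, 231, 232, 233, 233, 232, 230, 229, 231, 231], [189, 200, 192, 185, 185, 187, 188, 187, 183, 186, 194, 203]]
```

Run:
```python
from h import *
w=cv2.imread("pics/pw.png",0)
for r in range(0,34,3):
    print(r,w[r,215:305:3].tolist())
p=viewer.camera_params("wrist");m=np.array([.5275,.162,.128]);print(proj(p,[m,m+.0155*np.array([.946,.324,0]),m-.0155*np.array([.946,.324,0])]))
```

```text
0 [29, 30, 29, 30, 29, 31, 32, 30, 33, 28, 128, 212, 188, 154, 143, 129, 143, 168, 192, 174, 46, 29, 31, 30, 29, 29, 29, 30, 29, 32]
3 [33, 30, 29, 30, 31, 30, 28, 30, 31, 32, 166, 176, 123, 111, 126, 133, 124, 109, 136, 173, 91, 31, 27, 29, 30, 31, 31, 28, 29, 30]
6 [29, 30, 28, 30, 28, 29, 30, 30, 32, 56, 162, 108, 103, 121, 129, 137, 132, 118, 93, 123, 146, 34, 31, 32, 32, 29, 29, 27, 31, 29]
9 [29, 31, 32, 31, 32, 31, 31, 29, 30, 125, 134, 88, 105, 123, 128, 136, 129, 120, 98, 91, 141, 71, 31, 32, 30, 30, 33, 29, 29, 30]
12 [31, 30, 29, 30, 30, 30, 31, 28, 33, 147, 108, 93, 107, 122, 130, 138, 130, 119, 104, 87, 129, 111, 33, 30, 30, 30, 28, 31, 29, 30]
15 [36, 29, 31, 31, 31, 31, 32, 30, 32, 143, 123, 106, 114, 126, 132, 136, 130, 118, 105, 99, 141, 102, 29, 32, 32, 30, 33, 30, 31, 30]
18 [50, 29, 31, 30, 30, 31, 31, 32, 30, 136, 142, 135, 138, 127, 137, 138, 134, 124, 129, 157, 148, 87, 31, 29, 28, 32, 31, 32, 31, 28]
21 [60, 30, 33, 30, 32, 30, 30, 30, 33, 112, 164, 181, 217, 205, 240, 214, 239, 231, 215, 182, 147, 58, 32, 33, 33, 30, 28, 29, 30, 33]
24 [63, 39, 31, 31, 28, 28, 32, 29, 30, 39, 145, 190, 225, 238, 245, 244, 241, 236, 226, 180, 103, 31, 30, 32, 33, 29, 31, 30, 32, 30]
27 [62, 58, 28, 30, 29, 32, 30, 31, 30, 31, 69, 151, 206, 239, 245, 243, 242, 233, 185, 123, 42, 30, 32, 31, 31, 31, 33, 30, 31, 32]
30 [63, 63, 36, 32, 28, 30, 31, 31, 29, 34, 32, 42, 124, 173, 192, 204, 186, 148, 84, 32, 33, 32, 30, 29, 32, 31, 32, 33, 31, 30]
33 [66, 63, 41, 30, 29, 32, 30, 33, 29, 29, 32, 29, 32, 38, 51, 62, 48, 34, 32, 30, 29, 30, 31, 32, 32, 31, 32, 31, 31, 30]
[[259.61713518  15.29001364]
 [279.23400277  15.2625086 ]
 [240.0016901   15.29525017]]
```

The tip (257.5,38) matches about 36°, and the rim's widest row (13, columns 240–280) agrees with my mouth estimate to about 1.6 mm. Entering now, with a 2 mm sideways correction.

```bash
python3 -m crank '[[[0.1,0,0.17,0.4,0],[0.1,1,0.17,1.15,0],[0.1,2,0.17,1.9,0],[0.1,2.5,0.17,2.3,0],[0.1,3,0.17,2.65,0],[0.1,3.5,0.17,3.05,0],[0.1,4,0.17,3.4,0],[0.1,4,0.17,3.4,0]]]' 20; python3 pf.py
python3 - <<'E'
from h import *
w=cv2.imread("pics/pw.png",0)
for r in range(20,90,5): print(r,w[r,225:295:3].tolist())
E
```

```text
clock: 17.1
eef_pos: [0.5617, 0.0656, 0.1703]
orientation: [0.58, 0.815, -0.0, -0.0]
force: [-0.4, -0.1, -0.1]
width: 0.319
gripper_force: 20.0
F 20.0 0.324 [0.562  0.065  0.1706] 17.15
[154, 228, 244, 244, 243, 244, 244, 244, 243, 243, 243, 243, 243, 243, 243, 243, 243, 243, 242, 242, 243, 242, 238, 236, 234, 229, 177, 94, 93, 113, 160, 209, 171, 218, 181, 195, 166, 92, 214, 245, 246, 246, 245, 245, 245, 246, 246, 246, 246, 246, 246, 246, 247, 247, 247]
332 360
20 [116, 103, 102, 102, 102, 107, 193, 227, 238, 241, 243, 242, 241, 231, 211, 156, 105, 104, 101, 80, 50, 43, 45, 44]
25 [118, 104, 58, 55, 56, 72, 198, 228, 239, 241, 242, 242, 240, 231, 210, 159, 58, 54, 53, 51, 50, 51, 48, 50]
30 [75, 73, 36, 33, 34, 64, 201, 229, 239, 240, 243, 243, 240, 231, 210, 161, 43, 33, 33, 34, 33, 32, 31, 29]
35 [32, 33, 33, 31, 34, 74, 204, 230, 239, 240, 243, 243, 239, 232, 209, 165, 44, 33, 31, 31, 31, 33, 32, 30]
40 [31, 33, 33, 31, 31, 75, 210, 230, 239, 240, 242, 242, 240, 230, 209, 163, 50, 32, 30, 33, 32, 36, 32, 31]
45 [33, 34, 33, 34, 32, 85, 210, 231, 239, 238, 238, 238, 236, 231, 208,
[... 219 characters left out ...]
91, 142, 34, 31, 31, 32, 32, 29, 33]
60 [33, 32, 33, 32, 135, 159, 96, 109, 125, 204, 124, 164, 122, 155, 105, 103, 153, 90, 33, 33, 34, 31, 32, 34]
65 [33, 32, 34, 32, 158, 124, 107, 119, 130, 240, 208, 206, 208, 238, 115, 103, 137, 149, 33, 33, 32, 34, 33, 33]
70 [33, 33, 34, 37, 139, 162, 177, 205, 225, 239, 198, 194, 199, 239, 211, 179, 161, 117, 34, 38, 38, 38, 33, 39]
75 [63, 61, 66, 68, 69, 135, 184, 223, 238, 141, 130, 134, 130, 128, 208, 186, 113, 36, 55, 68, 66, 65, 68, 67]
80 [66, 65, 67, 68, 68, 68, 69, 107, 171, 241, 243, 245, 244, 238, 74, 38, 31, 33, 47, 66, 66, 67, 66, 67]
85 [68, 67, 67, 68, 66, 68, 67, 70, 83, 241, 243, 245, 245, 240, 49, 36, 34, 33, 40, 68, 66, 67, 65, 69]
```

The tip is clearly inside the mouth: the rim spans columns 236–277 at row 65 and the blade is centred at 258, within 1.5 mm. Sliding down.

```bash
python3 -m crank '[[[0.1,0.8,-0.07,0.56,0],[0.1,1.6,-0.07,1.13,0],[0.1,2.4,-0.07,1.7,0],[0.1,3.2,-0.07,2.26,0],[0.1,4,-0.07,2.83,0],[0.1,4.8,-0.07,3.4,0],[0.1,5.6,-0.07,3.96,0],[0.1,6.3,-0.07,4.46,0],[0.1,6.8,-0.07,4.8,0],[0.1,6.8,-0.07,4.8,0]]]' 12; python3 pf.py
```

```text
clock: 18.15
eef_pos: [0.5387, 0.1295, 0.1222]
orientation: [0.58, 0.815, -0.0, -0.0]
force: [-1.3, -1.0, -1.7]
width: 0.317
gripper_force: 12.0
F 12.0 0.323 [0.539  0.129  0.1225] 18.2
[242, 243, 243, 240, 239, 241, 242, 243, 242, 241, 241, 241, 241, 240, 239, 239, 239, 239, 241, 243, 242, 242, 243, 242, 242, 242, 242, 240, 241, 243, 241, 240, 239, 240, 238, 231, 215, 191, 161, 116, 79, 72, 85, 99, 101, 101, 119, 176, 208, 209, 207, 207, 207, 208, 207]
174 270
```

```bash
cat > gap.py <<'E'
from h import *
w=viewer.capture("wrist");g=cv2.cvtColor(w,6);s=env.state();y=yellow(w);c=[c for c in blobs(y) if abs(c[:,0,0].mean()-257)<40][0]
print(s["clock"],s["force"].round(1),s["eef_pos"].round(4),c[:,0,1].min(),c[:,0,1].max(),g[120:186:2,257:260].mean(1).round().astype(int).tolist())
E
python3 -m crank '[[[0.1,0.4,0,0.3,0],[0.1,0.8,0,0.58,0],[0.1,0.97,0,0.7,0],[0.1,0.97,0,0.7,0]]]' 12; python3 gap.py
python3 -m crank '[[[0.1,0.08,0,0.06,0],[0.1,0.16,0,0.12,0],[0.1,0.16,0,0.12,0]]]'; python3 gap.py
```

```text
clock: 18.6
eef_pos: [0.5371, 0.1367, 0.1164]
orientation: [0.581, 0.814, 0.0, 0.001]
force: [-0.6, -5.4, 4.5]
width: 0.321
gripper_force: 12.0
18.65 [ 0.7 -6.   5.2] [0.5371 0.1367 0.1164] 174 270 [210, 209, 210, 209, 209, 208, 207, 207, 207, 207, 206, 207, 207, 206, 206, 206, 206, 205, 205, 205, 205, 202, 197, 195, 192, 190, 187, 204, 211, 211, 211, 211, 211]
clock: 18.95
eef_pos: [0.537, 0.1369, 0.1158]
orientation: [0.582, 0.814, 0.0, 0.002]
force: [-1.3, -10.0, 13.3]
width: 0.322
gripper_force: 12.0
19.0 [-1.6 -9.2 12.8] [0.5371 0.1369 0.1158] 175 270 [209, 209, 208, 209, 208, 208, 209, 208, 208, 207, 208, 207, 207, 206, 206, 205, 206, 205, 205, 205, 205, 202, 199, 196, 193, 192, 187, 194, 210, 211, 212, 211, 212]
```

Run:
```python
from h import *
w=cv2.cvtColor(viewer.capture("wrist"),6)
for r in range(60,190,6): print(r,w[r,222:296:3].tolist())
p=viewer.camera_params("wrist");m=np.array([.5275,.162,.128]);n=np.array([.2587,-.753,.605]);print(proj(p,[m,m-.07*n,m+.035*n]))
```

```text
60 [242, 242, 242, 242, 242, 242, 242, 242, 241, 242, 242, 242, 242, 242, 242, 242, 242, 242, 242, 243, 242, 243, 242, 243, 243]
66 [242, 241, 241, 241, 242, 241, 241, 241, 242, 241, 241, 240, 241, 241, 240, 241, 240, 240, 240, 240, 240, 240, 240, 240, 240]
72 [243, 243, 242, 242, 242, 242, 242, 242, 241, 241, 241, 240, 241, 241, 241, 241, 241, 241, 241, 240, 242, 241, 240, 241, 240]
78 [241, 241, 241, 240, 241, 240, 240, 240, 240, 239, 239, 239, 238, 239, 239, 238, 238, 239, 238, 238, 238, 238, 239, 238, 238]
84 [226, 226, 226, 225, 226, 227, 224, 226, 225, 224, 225, 223, 223, 222, 224, 223, 224, 222, 222, 222, 220, 218, 219, 218, 220]
90 [148, 145, 146, 145, 145, 141, 142, 143, 141, 138, 137, 138, 129, 132, 134, 128, 127, 130, 128, 122, 125, 126, 125, 118, 123]
96 [72, 72, 76, 84, 85, 94, 100, 91, 88, 89, 96, 96, 98, 100, 94, 91, 101, 94, 92, 85, 81, 74, 75, 74, 74]
102 [80, 61, 21, 81, 89, 98, 79, 89, 94, 96, 99, 101, 102, 102, 100, 95, 86, 89, 91, 88, 57, 74, 85, 90, 98]
108 [78, 61, 25, 21, 33, 78, 86, 173, 194, 192, 207, 209, 213, 209, 193, 170, 138, 78, 53, 23, 25, 22, 23, 24,
[... 916 characters left out ...]
 47, 45, 47, 47]
162 [47, 47, 46, 47, 45, 95, 163, 183, 196, 199, 202, 204, 201, 200, 190, 167, 147, 98, 25, 22, 33, 49, 45, 48, 49]
168 [47, 47, 46, 47, 49, 111, 172, 187, 196, 197, 196, 197, 193, 189, 188, 171, 151, 116, 29, 24, 34, 49, 46, 48, 45]
174 [46, 45, 47, 48, 67, 155, 173, 186, 191, 196, 203, 182, 194, 196, 192, 177, 155, 135, 82, 24, 30, 47, 48, 46, 49]
180 [49, 47, 46, 52, 152, 187, 198, 205, 208, 210, 211, 212, 212, 209, 208, 204, 198, 192, 177, 146, 52, 46, 47, 46, 45]
186 [48, 50, 47, 115, 171, 190, 199, 205, 208, 210, 210, 212, 210, 209, 207, 204, 200, 190, 178, 160, 126, 51, 46, 47, 48]
[[256.54697264 187.3931104 ]
 [256.3576092   94.93341966]
 [256.66227867 244.51226392]]
```

The tube's flare meets the collar directly (rows 170–180, no gap), the axial contact force is about 16 N, and the pose is within 1 mm of the computed seat. It's seated, so I'll draw it out along the axis.

```bash
python3 -m crank '[[[0.1,-0.1,0,-0.08,0],[0.1,-0.8,0,-0.6,0],[0.1,-2.4,0,-1.8,0],[0.1,-4,0,-3.03,0],[0.1,-5.6,0,-4.25,0],[0.1,-7.2,0,-5.47,0],[0.1,-8.8,0,-6.7,0],[0.1,-10.4,0,-7.9,0],[0.1,-12,0,-9.1,0],[0.1,-13.5,0,-10.3,0]]]' 25
python3 -m crank '[[[0.1,0,0,0,0],[0.1,0,0,0,0]]]'; python3 pf.py; python3 -c "
import cv2;w=cv2.imread('pics/pw.png',0)
for r in range(20,60,4):print(r,w[r,225:295:4].tolist())"
```

```text
clock: 20.05
eef_pos: [0.5801, 0.0103, 0.2188]
orientation: [0.581, 0.814, 0.0, 0.0]
force: [0.6, -0.2, -0.7]
width: 0.315
gripper_force: 25.0
clock: 20.25
eef_pos: [0.5796, 0.0118, 0.2176]
orientation: [0.581, 0.814, 0.0, -0.0]
force: [-0.2, 0.2, -1.2]
width: 0.32
gripper_force: 25.0
F 25.0 0.318 [0.5792 0.0125 0.2171] 20.3
[137, 137, 148, 214, 243, 244, 243, 234, 163, 68, 33, 32, 31, 35, 43, 38, 47, 47, 57, 52, 102, 235, 243, 243, 244, 242, 241, 235, 102, 187, 185, 185, 198, 151, 213, 207, 198, 161, 102, 225, 243, 244, 243, 244, 244, 243, 244, 244, 244, 244, 244, 244, 244, 245, 245]
332 359
20 [29, 31, 31, 33, 32, 30, 30, 32, 34, 30, 31, 33, 31, 32, 31, 31, 30, 32]
24 [29, 33, 31, 31, 31, 32, 30, 30, 31, 29, 31, 30, 31, 31, 33, 31, 33, 31]
28 [52, 35, 58, 63, 60, 60, 59, 61, 52, 34, 31, 32, 34, 40, 64, 60, 62, 63]
32 [65, 65, 63, 66, 65, 64, 65, 65, 60, 30, 29, 33, 35, 51, 64, 64, 63, 63]
36 [64, 65, 64, 63, 65, 63, 66, 64, 64, 31, 32, 32, 31, 44, 67, 64, 64, 64]
40 [63, 66, 64, 65, 63, 64, 66, 87, 108, 69, 31, 31, 32, 37, 63, 65, 62, 64]
44 [65, 65, 64, 64, 66, 67, 65, 192, 243, 192, 31, 32, 33, 36, 66, 65, 66, 67]
48 [66, 64, 64, 63, 64, 64, 66, 202, 243, 197, 42, 32, 31, 33, 62, 63, 64, 65]
52 [64, 64, 67, 65, 63, 65, 92, 240, 241, 240, 84, 33, 31, 33, 66, 65, 65, 62]
56 [65, 65, 63, 65, 63, 66, 69, 101, 101, 99, 44, 30, 30, 34, 62, 65, 64, 65]
```

It's out, with the tip at (257,40) and 55 mm clear of the mouth, still at about 36.5°. Back to the tray to level it on the rims.

```bash
python3 -m crank '[[[0.1,-29.1,-14.5,0,0.5],[0.1,-29.1,-14.5,0,0.5],[0.1,-29.1,-14.5,0,0.5],[0.1,-29.1,-14.5,0,0.5],[0.1,-29.1,-14.5,0,0.5],[0.1,-29.1,-14.5,0,0.5],[0.1,-29.1,-14.5,0,0.5],[0.1,-29.1,-14.5,0,0.5],[0.1,-29.1,-14.5,0,0.5]]]' 25
python3 -m crank '[[[0.1,0,0,3,0],[0.1,0,0,7,0],[0.1,0,0,10,0],[0.1,0,0,10,0]]]'
```

```text
clock: 21.2
eef_pos: [0.5373, -0.3095, 0.2167]
orientation: [0.764, 0.645, -0.0, -0.001]
force: [0.5, 1.5, -1.1]
width: 0.318
gripper_force: 25.0
clock: 21.6
eef_pos: [0.5363, -0.3063, 0.1137]
orientation: [0.763, 0.647, -0.001, -0.004]
force: [-0.3, -0.1, -1.1]
width: 0.319
gripper_force: 25.0
```

```bash
python3 -m crank '[[[0.1,0,0,0,0],[0.1,0,0,0,0]]]'; python3 -c "
import numpy as np
from rig import env;s=env.state();print(s['eef_pos'],s['orientation'])"
```

```text
clock: 21.8
eef_pos: [0.5386, -0.3103, 0.1192]
orientation: [0.764, 0.646, 0.0, 0.001]
force: [-0.7, -1.1, -0.3]
width: 0.321
gripper_force: 25.0
[ 0.53856589 -0.31027032  0.11915981] [7.63565738e-01 6.45729333e-01 4.75163902e-04 8.75434143e-04]
```

```bash
python3 -m crank '[[[0.1,0,0,3,0],[0.1,-0.1,0,4.3,0],[0.1,-0.6,0,5.1,0],[0.1,-1.1,0,6,0],[0.1,-1.55,0,6.9,0],[0.1,-1.95,0,7.8,0],[0.1,-2.25,0,8.8,0],[0.1,-2.5,0,9.7,0],[0.1,-2.65,0,10.6,0],[0.1,-2.75,0,11.4,0]]]' 20
python3 -m crank '[[[0.1,0,0,0.4,0],[0.1,0,0,0.8,0],[0.1,0,0,0.8,0]]]'; python3 wd.py
```

```text
clock: 22.8
eef_pos: [0.5327, -0.338, 0.0028]
orientation: [0.764, 0.645, -0.0, 0.0]
force: [0.3, -1.2, 1.0]
width: 0.318
gripper_force: 20.0
clock: 23.1
eef_pos: [0.5327, -0.3375, -0.0048]
orientation: [0.764, 0.645, -0.0, -0.0]
force: [-0.4, -0.2, -0.1]
width: 0.32
gripper_force: 20.0
w 0.3223298050227025 F 20.000183880329132 [ 0.5329 -0.3375 -0.0045] [ 0.79  0.48 -0.57]
(230, 182, 56, 89) (182, np.int64(231), np.int64(285)) (188, np.int64(230), np.int64(285)) (194, np.int64(230), np.int64(285)) (200, np.int64(230), np.int64(285)) (206, np.int64(230), np.int64(285)) (212, np.int64(230), np.int64(285)) (218, np.int64(231), np.int64(284)) (224, np.int64(230), np.int64(284)) (230, np.int64(231), np.int64(284)) (236, np.int64(231), np.int64(284)) (242, np.int64(232), np.int64(284)) (248, np.int64(231), np.int64(284)) (254, np.int64(232), np.int64(284)) (260, np.int64(232), np.int64(284)) (266, np.int64(232), np.int64(283))
```

```bash
python3 -m crank '[[[0.1,0,0,0.2,0],[0.1,0,0,0.4,0],[0.1,0,0,0.5,0],[0.1,0,0,0.5,0]]]' 10; python3 wd.py
python3 -m crank '[[[0.36,0,0,0,0],[0.4,0,0,0,0],[0.5,0,0,0,0],[0.5,0.4,0,0,0],[0.5,0.9,0,0,0],[0.5,0.9,0,0,0]]]'; python3 wd.py; python3 pf.py
```

```text
clock: 23.55
eef_pos: [0.5328, -0.3376, -0.0095]
orientation: [0.764, 0.645, 0.0, -0.0]
force: [0.1, 0.7, -0.2]
width: 0.32
gripper_force: 10.0
w 0.32251773694123503 F 9.999828189611435 [ 0.5329 -0.3376 -0.0094] [0.19 0.34 0.07]
(230, 183, 56, 88) (183, np.int64(230), np.int64(285)) (189, np.int64(230), np.int64(285)) (195, np.int64(230), np.int64(285)) (201, np.int64(230), np.int64(285)) (207, np.int64(230), np.int64(285)) (213, np.int64(231), np.int64(285)) (219, np.int64(230), np.int64(285)) (225, np.int64(231), np.int64(284)) (231, np.int64(231), np.int64(284)) (237, np.int64(231), np.int64(284)) (243, np.int64(231), np.int64(284)) (249, np.int64(231), np.int64(284)) (255, np.int64(232), np.int64(284)) (261, np.int64(232), np.int64(284)) (267, np.int64(232), np.int64(283)) 
clock: 24.2
eef_pos: [0.5347, -0.3275, -0.0095]
orientation: [0.764, 0.646, 0.0, -0.0]
force: [-0.8, -0.0, 1.2]
width: 0.498
gripper_force: 0.0
w 0.49854662681720446 F 0.0 [ 0.5346 -0.3281 -0.0094] [-0.55 -0.15  0.31]
(230, 202, 56, 69) (202, np.int64(230), np.int64(285)) (208, np.int64(231), np.int64(284)) (214, np.int64(231), np.int64(284)) (220, np.int64(231), np.int64(284)) (226, np.int64(231), np.int64(284)) (232, np.int64(231), np.int64(284)) (238, np.int64(231), np.int64(284)) (244, np.int64(232), np.int64(284)) (250, np.int64(232), np.int64(283)) (256, np.int64(232), np.int64(283)) (262, np.int64(232), np.int64(283)) (268, np.int64(232), np.int64(283)) 
F 0.0 0.504 [ 0.5345 -0.3284 -0.0094] 24.3
[204, 175, 75, 167, 206, 174, 84, 195, 205, 116, 121, 207, 120, 48, 82, 200, 212, 211, 212, 212, 212, 212, 211, 211, 211, 211, 211, 211, 207, 132, 97, 97, 98, 97, 97, 98, 96, 95, 97, 97, 97, 97, 97, 97, 96, 96, 96, 95, 96, 96, 97, 95, 97, 97, 96]
201 270
```

Released, and the stick lies level across the rims. Re-grip at 60 N nearer the centre of mass and lift gently.

```bash
python3 -m crank '[[[0.1,0,0,0,0],[0.1,0,0,0,0],[0.1,0,0,0,0],[0.1,0,0,0,0],[0.1,0,0,0,0]]]' 60
python3 -m crank '[[[0.1,0,0,-0.3,0],[0.1,0,0,-1,0],[0.1,0,0,-2.2,0],[0.1,0,0,-3.7,0],[0.1,0,0,-5.4,0],[0.1,0,0,-7.2,0],[0.1,0,0,-9,0],[0.1,0,0,-10.8,0],[0.1,0,0,-12.4,0],[0.1,0,0,-13.6,0]]]'
python3 -m crank '[[[0.1,-0.5,0,-0.4,0],[0.1,-1.5,0,-0.5,0],[0.1,-2.7,0,-0.5,0],[0.1,-3.7,0,-0.5,0],[0.1,-4.3,0,-0.5,0],[0.1,-4.5,0,-0.5,0],[0.1,-4.5,0,-0.5,0],[0.1,-4.5,0,-0.5,0],[0.1,-4.5,0,-0.5,0],[0.1,-4.5,0,-0.5,0]]]'; python3 pf.py
python3 - <<'E'
from h import *
s=viewer.capture("scene");t=viewer.capture("top")
for n,I in(("scene",s),("top",t)):
    P=viewer.camera_params(n)
    for c in blobs(yellow(I),8):
        r=cv2.minAreaRect(c)
        X=plane(P,[r[0]],.16)[0]
        if X[1]<-.2:print(n,np.round(r[0],1),np.round(r[1],1),X.round(3))
cv2.imwrite("pics/fs.png",s);cv2.imwrite("pics/ft.png",t)
E
```

```text
clock: 24.8
eef_pos: [0.5343, -0.329, -0.0094]
orientation: [0.764, 0.645, -0.0, 0.0]
force: [0.4, -0.3, 0.9]
width: 0.314
gripper_force: 60.0
clock: 25.8
eef_pos: [0.5346, -0.329, 0.1287]
orientation: [0.764, 0.645, 0.0, 0.001]
force: [0.4, 0.4, -1.0]
width: 0.316
gripper_force: 60.0
clock: 26.8
eef_pos: [0.527, -0.3727, 0.1316]
orientation: [0.764, 0.646, 0.0, -0.0]
force: [-1.0, -1.0, -0.6]
width: 0.318
gripper_force: 60.0
F 60.0 0.317 [ 0.527  -0.3728  0.1316] 26.85
[78, 33, 82, 99, 69, 37, 95, 100, 44, 56, 102, 45, 19, 46, 104, 104, 105, 104, 104, 104, 104, 104, 105, 105, 104, 105, 104, 104, 105, 106, 104, 105, 105, 105, 105, 105, 105, 105, 104, 105, 104, 105, 104, 106, 104, 104, 104, 104, 104, 104, 103, 105, 103, 103, 103]
197 270
scene [119.4 263.8] [12.  17.7] [ 0.526 -0.424  0.16 ]
```

After the lift the marks moved only about 2 rows against the resting level pose, so it's level within about 1°. The tip is at about (0.550,-0.237,0.165), over the middle of the tray. Handing in.

```bash
python3 -c "
from rig import env,job
print(abs(env.state()['qvel']).max());print(job.hand_in())"
```

```text
0.001979290060929139
the job is handed in; nothing more can be done
None
```

I dipped the dipstick until its collar sat on the neck, drew it right out, and handed the job in at about 27 s; the hand-in gave no verdict. It is held at 60 N, still, level to about 1° and marked side up, with the tip over the tray about 165 mm above the bench. I seated it gently, at about 16 N, and its first pickup closed empty and was redone. I also rested the stick on the tray rim twice to set its angle in the fingers, letting it go briefly the second time.

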